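# Change the bench drive's gearbox from second to third through the H-gate

### The job

The bench drive stands in second gear, its selector lever in the near right-hand slot of the H-gate on the gearbox (near, far, left and right as seen from the robot). Change it to third: with the fingertips push the ball knob out into neutral, across, and fully home in the far left-hand slot, without running the lever into either of the other two gears. Only push the lever, never take it between the fingers, leave the loose things around it where they are, and finish clear of it.

Things in the scene. Friction and masses are not known exactly. Their poses are not given: they have to be found in the camera images.
- bench_drive: Motor (right), grey gearbox (middle, 130 x 150 mm, cover 139 mm up) and disc brake (left) in line on a 250 x 620 mm bed, fixed to the table. Origin under the bed's centre at table height; x points away from the robot across the machine, y to the robot's left along the shafts; turned by up to 0.4 rad. Tallest part but the lever: motor terminal box, 190 mm up, 177 to 253 mm right of the lever's pivot.
- gate (a point): Centre of the H cut in the steel gate plate (88 x 110 mm, top face 175 mm up) on the gearbox, on the machine's z axis. Two slots along the machine's y, 16 mm wide, 55 mm long: near lane at x = -15 mm, far lane at x = +15 mm, joined half-way by a crossway 16 mm wide with rounded tips. Its edges stop the 10 mm stem. Near left 1st, near right 2nd, far left 3rd, far right 4th. This point: on the top face.
- pivot (a point): Hidden universal joint of the lever, fixed in the machine on its z axis, 119 mm above the table. In the machine's frame the knob's centre lies from here at 140 mm x (sin(a) cos(b), sin(b), cos(a) cos(b)), a = joint selector_cross, b = joint gear_lever.
- knob (a point): Centre of the black ball knob, 36 mm in diameter, on top of the selector lever, 140 mm from the pivot; its z axis points up along the lever. About 240 mm above the table in a gear, 254 to 259 mm in neutral. Below it the bare round stem, 10 mm thick, runs down into the gate.
- selector_cross (a joint): Lean of the lever across the machine, rad: negative towards the robot (near lane, about -0.22 to -0.33), positive away from it (far lane, about 0.22 to 0.33). It changes lanes only through the neutral crossway. Friction holds it where it is left; pushing at the knob takes about 3 to 6 N.
- gear_lever (a joint): Lean of the lever along the shafts, rad: negative right, positive left. Neutral is about 0 (within 0.05 the stem passes the crossway freely; its rounded tips guide it from a little farther out); fully home in a slot is about 0.37 to 0.39 either way, at the slot's end. Friction holds it where it is left, no spring or detent; pushing at the knob takes about 5 to 8 N.
- spanner: Bystander, loose, to be left alone: a 150 mm steel spanner lying on the bed ledge on the robot's side of the gearbox, 12 mm or less thick. Origin on its underside.
- hex_plug: Bystander, loose, to be left alone: a loose brass hexagon plug, 22 mm across and 16 mm tall, on the gearbox cover beside the selector turret. Origin on its underside.
- oil_bottle: Bystander, loose, to be left alone: a white oil bottle, 48 mm in diameter and 130 mm tall, standing on the bed on the robot's side of the brake. Origin on its underside.
- shaft_collar: Bystander, loose, to be left alone: a steel shaft collar, a ring 36 mm across and 14 mm tall, lying on the bed on the robot's side of the motor. Origin on its underside.
- spare_hub: Bystander, loose, to be left alone: an aluminium coupling hub, a ring 38 mm across and 28 mm tall, on the bed ledge on the far side of the gearbox. Origin on its underside.

How it is judged (in metres and radians):
On the way, in this order (a step that is already met when the one before it is completed fails the run):
1. the lever is out of second and in the neutral crossway, on the near side (value of joint gear_lever between -0.11 and 0.11 rad and value of joint selector_cross below -0.15 rad), for 0.05 s.
2. the lever has crossed to the far lane, still in neutral (value of joint gear_lever between -0.11 and 0.11 rad and value of joint selector_cross above 0.2 rad), for 0.05 s.
At the end, for the whole second after the job is handed in: The lever rests in the far left-hand slot (selector_cross above 0.2) and home to within about 7 mm at the knob (gear_lever above 0.325 rad), not moving, and every loose thing is within 20 mm of where it was (value of joint selector_cross above 0.2 rad and value of joint gear_lever above 0.325 rad and velocity of joint selector_cross between -0.05 and 0.05 rad/s and velocity of joint gear_lever between -0.05 and 0.05 rad/s and distance of each of spanner, hex_plug, oil_bottle, shaft_collar, spare_hub from where it was at the start of the episode below 0.02 m); the robot touches nothing.
It fails at once if the lever is run into first gear (near left slot) (value of joint selector_cross below -0.12 rad and value of joint gear_lever above 0.2 rad).
It fails at once if the lever is run into fourth gear (far right slot) (value of joint selector_cross above 0.12 rad and value of joint gear_lever below -0.2 rad).
It fails at once if the lever is taken between the fingers: the grasp point lies on the lever's axis at the knob or the stem (x of the grasp point in the frame of knob between -0.009 and 0.009 m and y of the grasp point in the frame of knob between -0.009 and 0.009 m and z of the grasp point in the frame of knob between -0.09 and 0.028 m).
It fails at once if a loose thing beside the machine is moved, lifted or knocked over (over 20 mm) (distance of any of spanner, hex_plug, oil_bottle, shaft_collar, spare_hub from where it was at the start of the episode above 0.02 m).
It also fails if it takes over 54 s, if anything falls off the work surface, if the arm or the gripper's body presses on something with over 40 N, if the wrist force passes 120 N, or if a joint passes its speed limit or range.

### The arm

A 6-joint arm with a two-finger parallel gripper is mounted at the origin on the work surface. World frame = base frame: x ahead of the robot, y to its left, z up, the work surface at z = 0. Lengths are in mm, angles in rad, forces in N, time in s.
With the tool pointing down it reaches from about 350 to 875 mm from the base axis. Payload 4.2 kg.
Tool frame: the origin (TCP) lies between the finger pads; the fingertips stand 11 mm ahead of it and the grasp point (between the pads) lies 8 mm behind it; z points along the fingers, y is the direction in which the jaws open and shut (so a half turn about z gives the same grasp; the last joint's range is limited). The gripper opens to 85 mm and grips with 20 to 120 N. Pads are 22 mm wide; open, the fingers measure 114 mm over their backs; the gripper's body (76 mm by 85 mm) begins 54 mm behind the grasp point. The pads swing forward as they close: fully open they stand 13 mm farther back than shut.
Start: joints at [1.409, 0.385, 0.008, 0, -1.194, -0.259], TCP at [255.273, 570.469, 242.312] pointing down, gripper open.
Joint ranges: [-3.14, 3.14], [-1.21, 2.06], [-1.07, 1.41], [-3.16, 2.05], [-2.99, -0.16], [-3.1, 3.1]. Speed limits (rad/s): [2.79, 2.79, 3.14, 3.14, 3.14, 3.14].

### API

Orientations are given as a unit quaternion [x, y, z, w].
In Python, from bench import * gives the robot as it stands. The module is installed in compiled form; this text tells all that it offers.
- The arm moves only by the tool drive_tool, never from a script. Its argument "increments" is a list of rows, each a list of 3 entries, a list of its own where there are three numbers: the gripper command: -1 is shut, 1 is fully open, values between are in proportion, then the shift along the tool's x, y, z scaled (see below), then the turn about the tool's z scaled (see below). In form: [[hand, [tx, ty, tz], turn], ...]. A call has 1 to 20 rows; each row shifts and turns the commanded pose from where the row before left it, along the tool's axes as they then stand; what a row does not reach is not made up. The controller multiplies each number of a shift by 0.3 m and each number of a turn by 2 rad. A row lasts 1/8 s, in which the tool goes at most 62.5 mm and 10.7 degrees, less where a joint would pass 70% of its speed; a pose out of reach is approached as far as the arm can. A call with a number of a shift or a turn outside -1 to 1 is refused whole. A call with a gripper value outside its range is refused whole. The fingers move at their own pace and stop on an object; the grip force is fixed at half the most. Time passes only in rows, so rows that do not move let the fingers close. It gives the time, the measured TCP pose, the force and the opening at its end, in the units of the state.
- read_state(): the state, without advancing time (a new reading comes with each control period).
- get_image(name): name is "scene" or "side" or "wrist"; returns the picture (384x512x3 uint8, red, green, blue); there is no depth.
- calibration(name): a dict with "fovy" (degrees; the focal length in pixels is half the picture's height over the tangent of half this angle, whatever the lens; pixels are square), "cx", "cy" (the principal point, pixels), "k1" (the pictures are not rectified: a ray, as slopes to the right and down, at radius r is drawn at 1 + k1 r^2 times it, then the intrinsics apply), "R" (3x3) and "t" (3): a world point X has camera coordinates R X + t. Camera axes: x right, y down, z forward; pixel columns grow to the right and rows downward; lengths in mm; the calibration is good to about 2 mm. A picture is of the moment at which its call begins: read the wrist's pose just before it. calibration takes no time and is no camera call; for the wrist camera it gives the pose at the moment of the call.
- job_done(): hands the job in, once; it reports no verdict.
The state is a dict: "clock": time; "joints": joint angles; "joint_vel": joint speeds; "joint_efforts": joint torques, N m; "position": TCP position; "ee_rot": TCP orientation; "contact_force": force on the tool from outside, world axes, zero at the start; "wrist_torque": the same for the moment, N m; "gripper_width": finger opening in mm.
Only numpy, scipy, OpenCV 4.12 (cv2) and the standard library are available. Lean on these libraries where they do the work, as an engineer would, in place of code of your own. Each camera call takes 0.05 s, during which the arm holds its last target.

## Working session

There is one attempt and no reset: what is moved stays moved. The work goes in short steps, Python scripts to look and compute and a tool call to move; the robot and the scene stay as the last step left them, time stands still between calls to the robot, and variables do not carry over. Pictures are saved under pics/ and viewed, and the job is handed in when it is done.

Besides the shell and the picture viewer there is one more tool, called after ">>>" as name(argument=value, ...), one argument or row to a line, values as JSON. drive_tool: Moves the arm, as the interface text tells. Shifts and turns lie within -1 to 1; 1 stands for 0.3 m of shift or 2 rad of turn. Its arguments: {"type":"object","properties":{"increments":{"type":"array"}},"required":["increments"]}

```bash
mkdir -p pics; cat > h.py <<'E'
from bench import *
import numpy as np, cv2
def snap(n,f):
    im=get_image(n); cv2.imwrite('pics/'+f,im[:,:,::-1]); return im
def K(n):
    c=calibration(n); f=192/np.tan(np.radians(c['fovy'])/2); return c,f
def proj(n,X,c=None):
    c=c or calibration(n); f=192/np.tan(np.radians(c['fovy'])/2)
    p=np.array(c['R'])@np.array(X,float)+np.array(c['t']); s=p[:2]/p[2]; s=s*(1+c['k1']*(s@s)); return f*s+[c['cx'],c['cy']]
def ray(n,uv,c=None):
    c=c or calibration(n); f=192/np.tan(np.radians(c['fovy'])/2)
    d=(np.array(uv,float)-[c['cx'],c['cy']])/f; s=d.copy()
    for _ in range(50): s=d/(1+c['k1']*(s@s))
    R=np.array(c['R']); o=-R.T@np.array(c['t']); v=R.T@np.array([*s,1]); return o,v/np.linalg.norm(v)
def atz(n,uv,z,c=None):
    o,v=ray(n,uv,c); return o+v*(z-o[2])/v[2]
def tri(obs):
    A=np.zeros((3,3));b=np.zeros(3)
    for o,v in obs:
        P=np.eye(3)-np.outer(v,v);A+=P;b+=P@o
    x=np.linalg.solve(A,b); return x,[np.linalg.norm((np.eye(3)-np.outer(v,v))@(x-o)) for o,v in obs]
E
python3 - <<'E'
from h import *
print(read_state())
for n in('scene','side','wrist'):
    snap(n,n+'0.png'); c=calibration(n); print(n,c['fovy'],c['k1'],-np.array(c['R']).T@np.array(c['t']),np.array(c['R']).round(3).tolist())
E
```

```text
{'clock': 0.0, 'joints': array([ 1.40860599e+00,  3.85553415e-01,  6.61528039e-03, -5.14791559e-04,
       -1.19398638e+00, -2.58604042e-01]), 'joint_vel': array([ 0.00100204, -0.00058663,  0.00055203, -0.0032702 ,  0.00049582,
        0.00090956]), 'joint_efforts': array([ 3.25741064e-05, -3.92293489e+01,  1.88397717e+01,  4.18617547e+00,
       -4.61652220e-03,  1.19161555e-06]), 'position': array([255.04953808, 569.9740682 , 241.21697834]), 'ee_rot': array([ 9.77927621e-01, -2.08941090e-01, -1.87682046e-04,  1.07438733e-03]), 'contact_force': array([-0.31661123,  0.32321974, -0.00536099]), 'wrist_torque': array([-0.0629765 , -0.00619684,  0.02316317]), 'gripper_width': 85.40858154734102}
scene 56.8006129068257 -0.05241494681833769 [1041.39764755  185.26862235  674.27092782] [[-0.379, 0.925, 0.012], [0.673, 0.285, -0.683], [-0.635, -0.25, -0.731]]
side 44.31122930991305 0.03409186405862321 [  13.3079884  -563.41392784  724.21676249] [[0.721, -0.693, 0.022], [-0.382, -0.424, -0.821], [0.578, 0.584, -0.57]]
wrist 63.518175515995495 -0.06822648262690294 [320.43589903 541.5789105  373.12484659] [[-0.409, -0.912, 0.002], [-0.875, 0.393, 0.283], [-0.259, 0.114, -0.959]]
```

View pics/scene0.png

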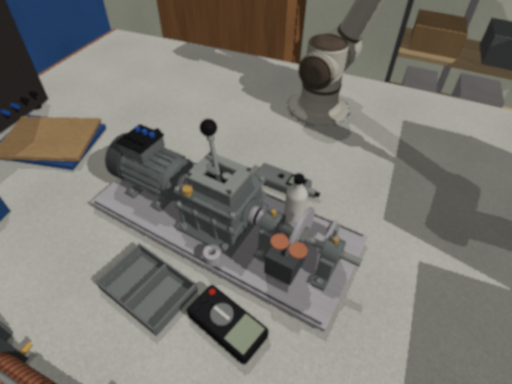

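View pics/side0.png

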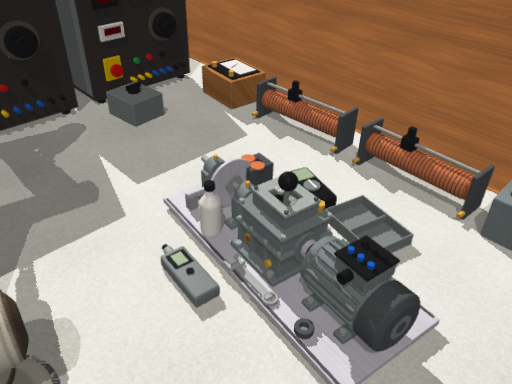

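View pics/wrist0.png

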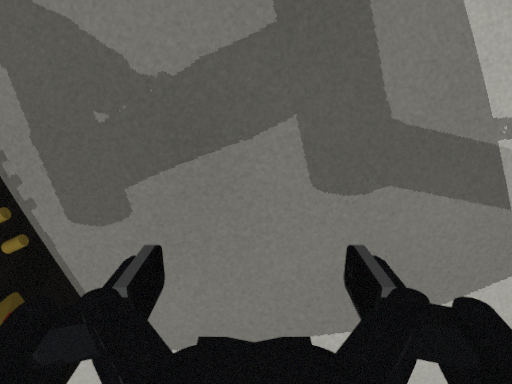

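The knob is at about (208,127) in the scene picture and (288,181) in the side picture. The wrist view only shows the table. I'll measure the knob by circle fit and zoom in on the machine.

```bash
python3 - <<'E'
from h import *
S=cv2.imread('pics/scene0.png');D=cv2.imread('pics/side0.png')
def blob(im,x,y,r):
    g=im.max(2)[y-r:y+r,x-r:x+r]; m=(g<40).astype(np.uint8)
    n,l,st,ce=cv2.connectedComponentsWithStats(m); i=1+np.argmax(st[1:,4]); return ce[i]+[x-r,y-r],st[i]
a=blob(S,208,127,14);b=blob(D,288,181,14);print(a,b)
print(tri([ray('scene',a[0]),ray('side',b[0])]))
cv2.imwrite('pics/s1.png',cv2.resize(S[110:340,80:380],(780,598),interpolation=cv2.INTER_CUBIC))
cv2.imwrite('pics/d1.png',cv2.resize(D[140:384,150:450],(730,594),interpolation=cv2.INTER_CUBIC))
E
```

```text
(array([207.8452381, 127.25     ]), array([  7,   7,  15,  15, 168], dtype=int32)) (array([288.13309353, 181.29856115]), array([  5,   5,  23,  19, 278], dtype=int32))
(array([ 536.4174327 , -115.85397705,  246.50437735]), [np.float64(0.3078673077648304), np.float64(0.3078673077650035)])
```

View pics/s1.png

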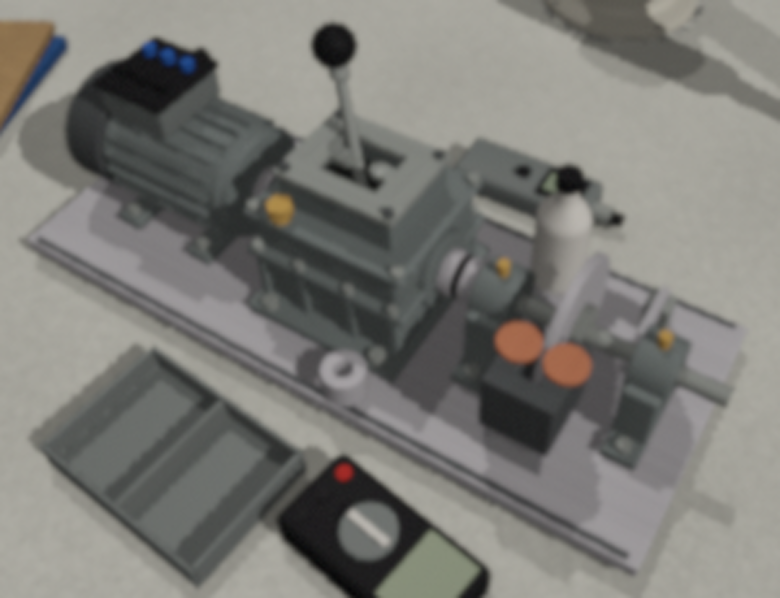

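View pics/d1.png

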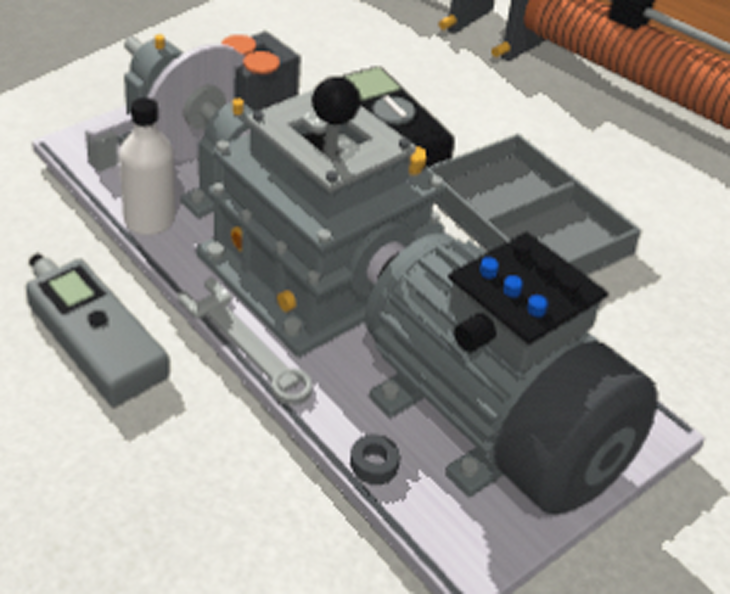

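```bash
python3 - <<'E'
from h import *
S=cv2.imread('pics/scene0.png');D=cv2.imread('pics/side0.png')
cv2.imwrite('pics/s2.png',cv2.resize(S[115:205,170:265],(760,720),interpolation=cv2.INTER_CUBIC)[:600])
cv2.imwrite('pics/d2.png',cv2.resize(D[165:225,245:330],(680,480),interpolation=cv2.INTER_CUBIC))
E
```

```text
(no output)
```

View pics/s2.png

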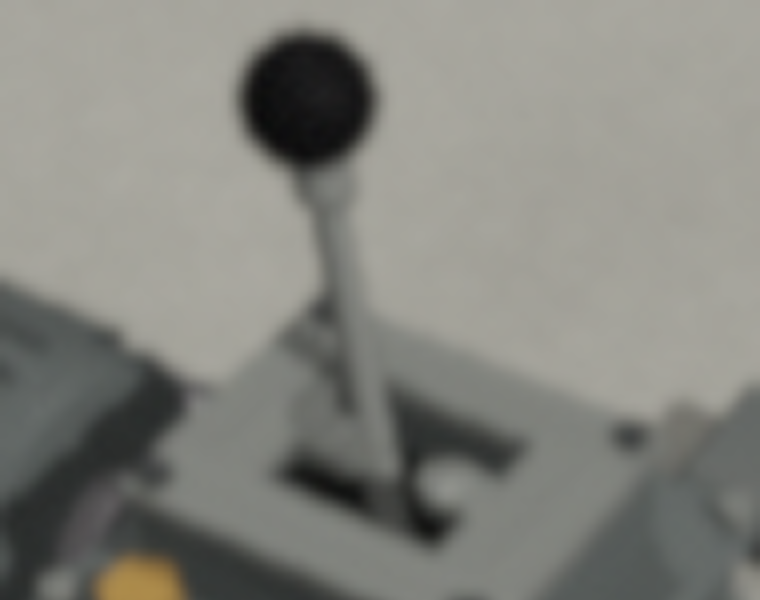

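View pics/d2.png

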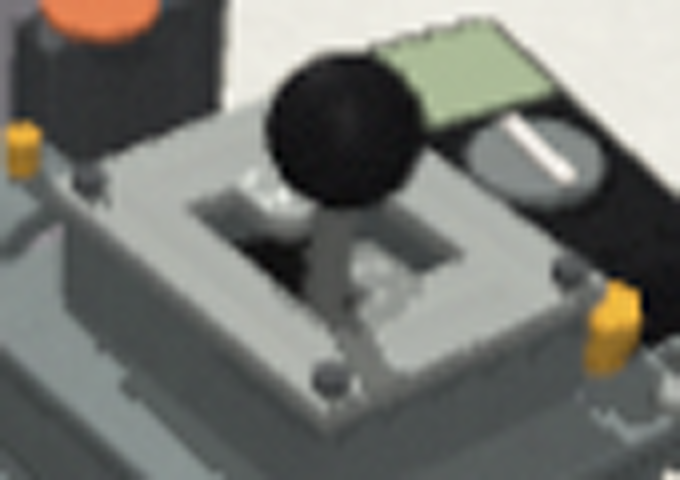

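```bash
cat > fit.py <<'E'
from h import *
from scipy.optimize import least_squares
cs=calibration('scene');cd=calibration('side')
u=lambda z,o:(np.array(z)+.5)/8-.5+np.array(o)
so=(170,115);do=(245,165)
pts=[('d',(192,207),(-23,27.5)),('d',(464,250),(23,-27.5)),('s',(273,475),(23,-27.5)),('s',(437,547),(23,27.5)),('s',(524,445),(-23,27.5)),('d',(325,432),(-44,-55))]
def mach(p,m): 
    c,s=np.cos(p[2]),np.sin(p[2]); return np.array([p[0]+c*m[0]-s*m[1],p[1]+s*m[0]+c*m[1],m[2]])
def knob(p,a,b): return mach(p,[140*np.sin(a)*np.cos(b),140*np.sin(b),119+140*np.cos(a)*np.cos(b)])
def res(p):
    r=[]
    for k,z,m in pts:
        c,o=(cs,so) if k=='s' else (cd,do)
        r+=list(proj(0,mach(p,[*m,175]),c)-u(z,o))
    K=knob(p,p[3],p[4]); r+=list(proj(0,K,cs)-u((308,98),so)); r+=list(proj(0,K,cd)-u((346,130),do))
    r+=[(p[3]+.275)/.04,(p[4]+.38)/.01]
    return r
if __name__=='__main__':
    f=least_squares(res,[570,-70,0,-.27,-.38],x_scale=[10,10,.1,.1,.1]); print(f.x.round(3),np.round(f.fun,2)); np.save('p.npy',f.x)
    for a,b in((-.27,-.38),(-.27,0),(.27,0),(.27,.38)): print(a,b,knob(f.x,a,b).round(1))
E
python3 fit.py
```

```text
[ 5.78261e+02 -7.41310e+01 -1.57000e-01 -2.75000e-01 -3.63000e-01] [-1.21  0.38  0.51  1.33 -1.72 -0.21  0.13  0.98  2.    0.18 -0.72 -1.91
 -0.54  0.53  0.76  1.9  -0.01  1.74]
-0.27 -0.38 [ 535.9 -120.   244.3]
-0.27 0 [541.4 -68.3 253.9]
0.27 0 [615.1 -80.  253.9]
0.27 0.38 [620.6 -28.3 244.3]
```

```bash
python3 - <<'E'
from fit import *
S=[(25,240),(635,572),(742,330)]
for h in(0,10,20,30):
    P=[atz(0,np.array(z)/2.6+[80,110],h,cs) for z in S]
    e=P[1]-P[0]; e2=P[1]-P[2]
    q=[atz(0,np.array(z)/2.433+[150,140],h,cd) for z in ((35,150),(702,440))]
    print(h,[x.round(0)[:2] for x in P],np.linalg.norm(e),np.linalg.norm(e2),'yaw',np.arctan2(-e[0],e[1]),np.arctan2(e2[1],e2[0]),'side',[x.round(0)[:2] for x in q],'centre',((P[0]+P[2])/2)[:2], (q[0]+q[1])[:2]/2)
E
```

```text
0 [array([ 646., -422.]), array([736., 215.]), array([481., 248.])] 643.2003593285773 256.21645872063203 yaw -0.13985006601919225 -0.12959683271986136 side [array([510., 263.]), array([ 679., -390.])] centre [563.68446846 -86.77390711] [594.70247399 -63.62854212]
10 [array([ 652., -413.]), array([740., 215.]), array([490., 247.])] 633.6611617628166 252.4165550298333 yaw -0.13985006601919234 -0.1295968327198614 side [array([503., 252.]), array([ 670., -393.])] centre [570.76935318 -82.73928959] [586.67456694 -70.52958904]
20 [array([ 658., -404.]), array([745., 214.]), array([498., 246.])] 624.121964197056 248.6166513390347 yaw -0.13985006601919206 -0.12959683271986128 side [array([496., 240.]), array([ 661., -395.])] centre [577.85423789 -78.70467208] [578.64665989 -77.43063596]
30 [array([ 663., -395.]), array([749., 214.]), array([506., 245.])] 614.5827666312952 244.8167476482361 yaw -0.13985006601919253 -0.12959683271986125 side [array([489., 229.]), array([ 652., -398.])] centre [584.93912261 -74.67005456] [570.61875283 -84.33168288]
```

The gate-corner fit and the bed corners agree on an origin at about (578,-76) and a yaw of about -0.14. The knob measures near (536,-117,245). Next I'll shut the gripper, align it with the machine axes, and hover to the right of the knob, well above it.

>>> drive_tool(
  increments=[
    [-1,[0,0,-0.18],-0.07],
    [-1,[0,0,-0.18],-0.07],
    [-1,[0.083,0.157,0],0],
    [-1,[0.083,0.157,0],0],
    [-1,[0.083,0.157,0],0],
    [-1,[0.083,0.157,0],0],
    [-1,[0.083,0.157,0],0],
    [-1,[0.083,0.157,0],0],
    [-1,[0.083,0.157,0],0],
    [-1,[0.083,0.157,0],0],
    [-1,[0.083,0.157,0],0],
    [-1,[0.083,0.157,0],0],
    [-1,[0.083,0.157,0],0],
    [-1,[0.083,0.157,0],0],
    [-1,[0.083,0.157,0],0],
    [-1,[0.083,0.157,0],0],
    [-1,[0.083,0.157,0],0],
    [-1,[0,0,0],0],
  ],
)

```text
clock: 2.4
position: [526.3, -184.3, 348.6]
ee_rot: [0.997, -0.073, -0.001, 0.0]
contact_force: [-0.0, 0.5, -0.8]
gripper_width: -0.1
```

```bash
python3 - <<'E'
from h import *
import pickle
s=read_state();print(s['position'],s['ee_rot'],s['contact_force'],s['gripper_width'])
c=calibration('wrist');pickle.dump(c,open('w1.pkl','wb'));snap('wrist','w1.png')
for X in((536,-117,245),(578,-76,175)):print(proj(0,X,c))
E
```

```text
[ 526.25602793 -184.27758425  348.60529894] [ 9.97345308e-01 -7.28037188e-02 -1.39816794e-03  3.26995015e-05] [-0.0034775   0.47202267 -0.84092795] -0.06730143004838061
[169.16859957 195.7989128 ]
[138.22580529 140.5859606 ]
```

View pics/w1.png

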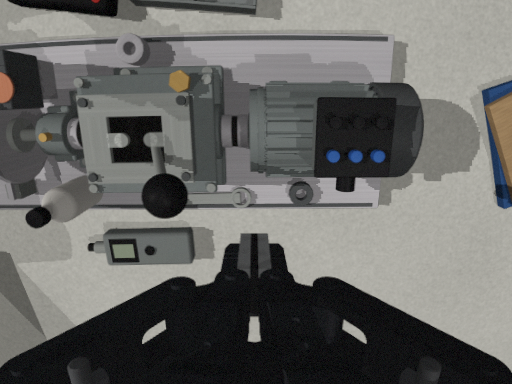

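The wrist picture shows the knob at (165,196) and the H centre at about (136,140). Both are within 4 px of prediction. I'll refine with all three views.

```bash
python3 - <<'E'
from fit import *
import pickle
cw=pickle.load(open('w1.pkl','rb'))
W=cv2.imread('pics/w1.png');m=(W[165:230,130:200].max(2)<40).astype(np.uint8)
n,l,st,ce=cv2.connectedComponentsWithStats(m);i=1+np.argmax(st[1:,4]);k=ce[i]+[130,165];print(k,st[i])
print(tri([ray(0,u((308,98),so),cs),ray(0,u((346,130),do),cd),ray(0,k,cw)]))
print('knob wrist @242',atz(0,k,242,cw))
cv2.imwrite('pics/w1z.png',cv2.resize(W[60:210,70:240],(680,600),interpolation=cv2.INTER_CUBIC))
for z in((110,117),(162,117),(110,163),):print(z,atz(0,z,175,cw).round(1))
E
```

```text
[164.41736334 195.37427653] [  12    8   45   45 1555]
(array([ 536.97003938, -114.69523893,  247.5035167 ]), [np.float64(0.7801897775052093), np.float64(0.7506417063185047), np.float64(0.7895805882414129)])
knob wrist @242 [ 536.13120078 -112.2635851   242.        ]
(110, 117) [604.7 -53.8 175. ]
(162, 117) [ 596.6 -104.5  175. ]
(110, 163) [560.5 -41.6 175. ]
```

View pics/w1z.png

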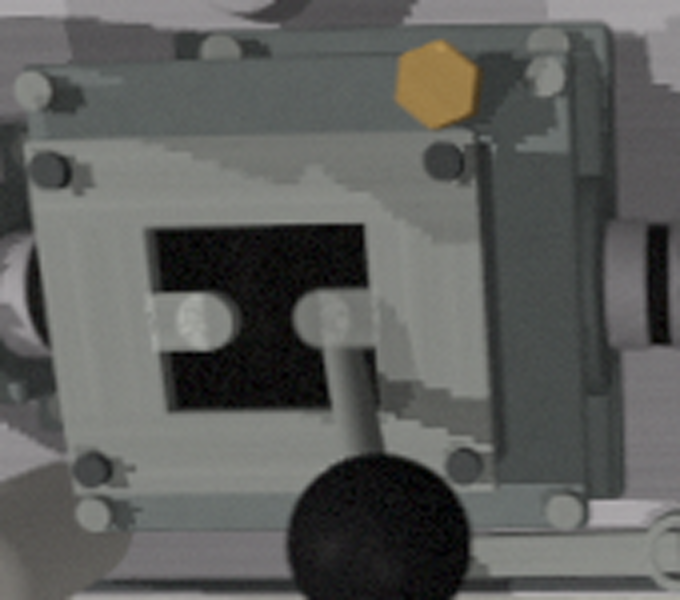

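```bash
python3 - <<'E'
from fit import *
import pickle
cw=pickle.load(open('w1.pkl','rb'))
P=np.array([atz(0,(np.array(z)+.5)/4-.5+[70,60],175,cw) for z in((147,230),(365,224),(383,408),(167,411))]);print(P.round(1),P.mean(0),
np.arctan2(-(P[0]-P[1])[0],(P[0]-P[1])[1]),np.arctan2(-(P[3]-P[2])[0],(P[3]-P[2])[1]))
print([np.linalg.norm(P[i]-P[i-1]) for i in range(4)])
for p in [(578.3,-74.1,-.14),(580,-73,-.14)]:
  for a,b in((-.27,-.38),(-.27,0),(.27,0),(.27,.38)): print(a,b,knob(p,a,b).round(1))
E
```

```text
[[ 605.2  -50.2  175. ]
 [ 598.  -103.7  175. ]
 [ 553.3  -98.2  175. ]
 [ 560.9  -43.2  175. ]] [579.35499067 -73.82486667 175.        ] -0.13347936690739887 -0.1380171718658246
[np.float64(44.801984805566455), np.float64(54.048311157528225), np.float64(45.04487982830969), np.float64(55.48062236383953)]
-0.27 -0.38 [ 536.7 -120.7  244.3]
-0.27 0 [541.3 -68.9 253.9]
0.27 0 [615.3 -79.3 253.9]
0.27 0.38 [619.9 -27.5 244.3]
-0.27 -0.38 [ 538.4 -119.6  244.3]
-0.27 0 [543.  -67.8 253.9]
0.27 0 [617.  -78.2 253.9]
0.27 0.38 [621.6 -26.4 244.3]
```

The gate centre is at (579,-74) with yaw -0.138, and the slot corners give 55 × 45 mm, which matches. The lever is at about a=-0.275, b=-0.34. Now I'll descend to the right of the knob and come close to it.

>>> drive_tool(
  increments=[
    [-1,[0,0,0.12],0],
    [-1,[0,0,0.12],0],
    [-1,[0,0,0.12],0],
    [-1,[0,-0.05,0],0],
    [-1,[0,-0.05,0],0],
    [-1,[0,0,0],0],
  ],
)

```text
clock: 3.2
position: [531.4, -150.1, 244.5]
ee_rot: [0.998, -0.069, 0.002, -0.0]
contact_force: [-0.2, 0.0, 0.4]
gripper_width: 0.1
```

>>> drive_tool(
  increments=[
    [-1,[0,-0.02,0],0],
    [-1,[0,-0.02,0],0],
  ],
)

```text
clock: 3.45
position: [531.8, -141.8, 244.7]
ee_rot: [0.998, -0.07, 0.001, 0.002]
contact_force: [-4.1, -9.8, 7.6]
gripper_width: 0.3
```

>>> drive_tool(
  increments=[
    [-1,[0,-0.02,0],0],
    [-1,[0,-0.02,0],0],
  ],
)

```text
clock: 3.7
position: [533.7, -130.9, 245.6]
ee_rot: [0.998, -0.071, 0.001, 0.003]
contact_force: [-2.8, -8.4, 6.5]
gripper_width: -0.3
```

In contact: about 9 N, and the knob is moving with the fist. Roughly 32 mm of travel remains to neutral.

>>> drive_tool(
  increments=[
    [-1,[0,-0.02,0],0],
    [-1,[0,-0.02,0],0],
    [-1,[0,-0.02,0],0],
    [-1,[0,-0.02,0],0],
    [-1,[0,0,0],0],
  ],
)

```text
clock: 4.32
position: [537.4, -105.8, 244.6]
ee_rot: [0.998, -0.07, 0.001, 0.001]
contact_force: [-0.3, -4.7, 4.4]
gripper_width: 0.1
```

```bash
python3 - <<'E'
from h import *
s=read_state();print(s['position'],s['contact_force'])
a=snap('scene','s3.png');b=snap('side','d3.png')
cv2.imwrite('pics/c3.png',np.hstack([cv2.resize(a[90:210,150:270],(390,390),interpolation=2),cv2.resize(b[130:250,220:340],(390,390),interpolation=2)])[:,:,::-1])
E
```

```text
[ 537.38246642 -105.75855859  244.55234549] [-0.28837294 -4.74781638  4.41946136]
```

View pics/c3.png

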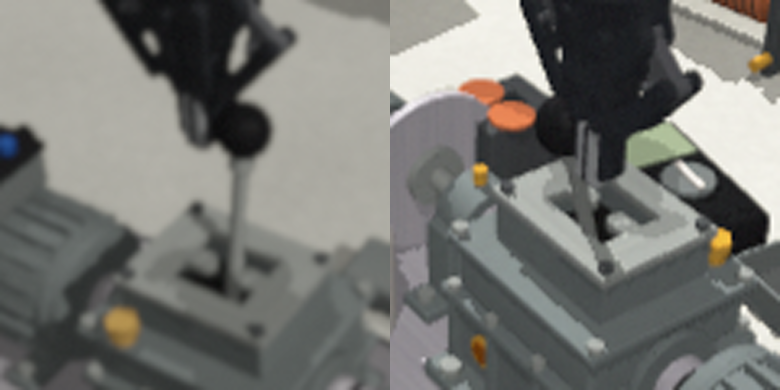

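The scene view shows the knob at about (225,130). In the side view the fist partly hides it. I'll intersect the scene ray with the knob sphere to get the lever angles.

```bash
cat >> h.py <<'E'
PIV=np.array([579,-74,119.]);YAW=-.138
def ab(X):
    d=np.array(X)-PIV;c,s=np.cos(YAW),np.sin(YAW);m=np.array([c*d[0]+s*d[1],-s*d[0]+c*d[1],d[2]]);return np.arctan2(m[0],m[2]),np.arcsin(np.clip(m[1]/140,-1,1)),m
def onsphere(n,uv,c=None):
    o,v=ray(n,uv,c);q=o-PIV;B=q@v;C=q@q-140**2;D=B*B-C
    for t in(-B-np.sqrt(D),-B+np.sqrt(D)):
        X=o+t*v;a,b,m=ab(X);print(n,uv,'X',X.round(1),'a %.3f b %.3f'%(a,b))
E
python3 - <<'E'
from h import *
print(ab((537,-114.7,247)))
onsphere('scene',(207.9,126.9));onsphere('side',(287.8,180.8))
onsphere('scene',(224.7,129.3))
c=cv2.imread('pics/s3.png')
g=c[115:145,205:245].max(2);print('\n'.join(' '.join('%3d'%v for v in r[::1]) for r in g[5:25:2]))
E
```

```text
(np.float64(-0.27418135439757646), np.float64(-0.3354765762741246), array([-36.0019204 , -46.09069025, 128.        ]))
scene (207.9, 126.9) X [ 530.3 -119.6  242.1] a -0.328 b -0.380
scene (207.9, 126.9) X [ 503.1 -135.9  219.1] a -0.587 b -0.538
side (287.8, 180.8) X [ 537.1 -114.   246.4] a -0.276 b -0.331
side (287.8, 180.8) X [687.   14.6 109.6] a 1.669 b 0.823
scene (224.7, 129.3) X [536.6 -78.5 252.3] a -0.301 b -0.073
scene (224.7, 129.3) X [ 468.9 -113.8  195.8] a -0.933 b -0.400
 65  61  59  47  41  39  33  27  25  21  21  20  23  25  25  26  30  55  93 124 140 149 155 162 168 172 174 175 175 175 176 176 176 176 175 175 175 175 174 174
 75  64  62  53  62  71  64  47  29  23  20  24  26  24  22  22  19  24  36  44  49  58  73  91 117 142 159 170 174 176 177 176 176 175 174 173 174 174 175 175
 90  70  66  54  62  81  87  71  45  27  26  26  24  16  17  18  17  20  21  23  23  24  24  28  41  67 109 144 165 173 175 175 175 175 175 174 173 174 173 173
105  73  69  59  64  84 100  98  69  34  23  19  15  14  15  20  19  22  23  25  25  26  28  26  26  29  51  91 135 163 172 174
[... 292 characters left out ...]
  26  26  48 100 144 166 172 174 174 172 171 172 173 174 173
171 153 116  78  58  66  73  66  50  32  30  30  23  16  16  18  20  17  22  23  22  25  23  25  25  25  31  64 117 155 169 172 173 172 172 171 172 172 173 172
175 168 150 128 105  87  80  74  73  86 108 117  99  60  28  16  16  19  14  19  18  23  24  21  23  31  61 105 143 165 170 171 171 170 170 169 171 171 171 171
176 176 174 171 165 154 146 142 145 154 163 167 156 128  92  59  30  15  18  17  19  19  23  35  57  84 119 150 165 170 171 171 171 171 170 170 170 170 171 171
176 176 176 176 175 175 174 174 174 174 175 174 173 166 151 117  75  54  52  55  59  62  75 104 135 152 163 170 172 172 171 171 171 171 170 170 170 171 171 171
```

b is about -0.05 to -0.07. I'll push another 7 mm.

>>> drive_tool(
  increments=[
    [-1,[0,-0.013,0],0],
    [-1,[0,-0.012,0],0],
    [-1,[0,0,0],0],
  ],
)

```text
clock: 4.8
position: [538.4, -98.2, 244.3]
ee_rot: [0.998, -0.07, 0.001, 0.001]
contact_force: [-0.7, -4.8, 4.5]
gripper_width: -0.2
```

>>> drive_tool(
  increments=[
    [-1,[0,0.05,0],0],
    [-1,[0,0.1,0],0],
    [-1,[-0.1,0.05,0],0],
    [-1,[-0.15,0,0],0],
    [-1,[0,0,0],0],
  ],
)

```text
clock: 5.42
position: [452.4, -145.9, 242.1]
ee_rot: [0.997, -0.071, -0.001, -0.001]
contact_force: [0.9, -0.2, -0.0]
gripper_width: -0.2
```

```bash
python3 - <<'E'
from h import *
import pickle
s=read_state();print(s['position'],s['contact_force'])
c=calibration('wrist');w=snap('wrist','w4.png')
a=snap('scene','s4.png');b=snap('side','d4.png')
cv2.imwrite('pics/c4.png',np.hstack([cv2.resize(a[90:210,150:270],(390,390),interpolation=2),cv2.resize(b[130:250,220:340],(390,390),interpolation=2)])[:,:,::-1])
for im,n,(x,y) in((a,'scene',(227,129)),(b,'side',(270,169))):
    m=(im[y-16:y+16,x-16:x+16].max(2)<40).astype(np.uint8)
    k,l,st,ce=cv2.connectedComponentsWithStats(m);i=1+np.argmax(st[1:,4]);uv=ce[i]+[x-16,y-16];print(st[i]);onsphere(n,uv)
E
```

```text
[ 452.35073961 -145.9484875   242.12029881] [ 0.8694136  -0.18068407 -0.01311507]
[ 10  11  15  15 174]
scene [227.60344828 130.79310345] X [540.  -70.5 253.4] a -0.283 b -0.014
scene [227.60344828 130.79310345] X [ 463.1 -109.8  188.8] a -1.005 b -0.376
[  0   0  32  32 949]
side [268.66069547 168.20653319] X [534.8 -68.1 251.7] a -0.325 b -0.001
side [268.66069547 168.20653319] X [651.4  42.7 146. ] a 1.119 b 1.113
```

View pics/c4.png

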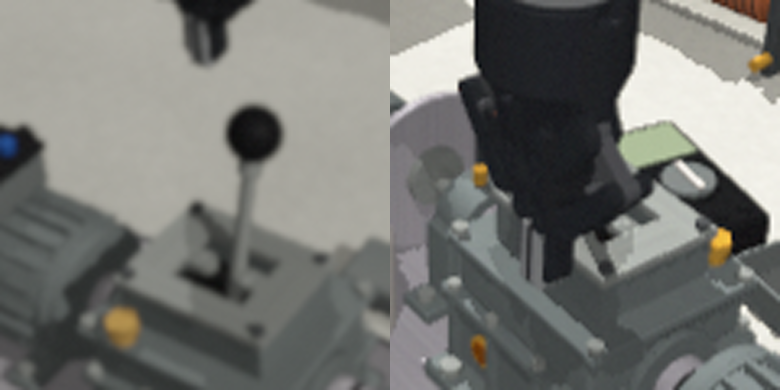

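View pics/w4.png

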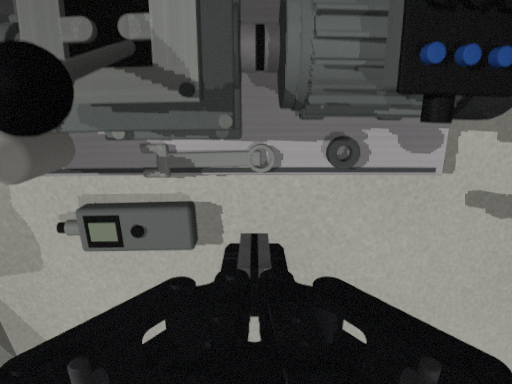

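Scene view: b≈-0.01, a≈-0.28, so the lever stands in near-side neutral. Next I'll move to the near side of the knob and push it across.

>>> drive_tool(
  increments=[
    [-1,[0,-0.15,0],0],
    [-1,[0,-0.143,0],0],
    [-1,[0.1,0,0],0],
    [-1,[0,0,0],0],
  ],
)

```text
clock: 6.08
position: [499.6, -62.1, 241.6]
ee_rot: [0.998, -0.07, -0.0, 0.0]
contact_force: [-0.5, -0.4, 0.5]
gripper_width: 0.0
```

>>> drive_tool(
  increments=[
    [-1,[0.03,0,0],0],
    [-1,[0.03,0,0],0],
    [-1,[0.03,0,0],0],
    [-1,[0.03,0,0],0],
  ],
)

```text
clock: 6.58
position: [531.2, -68.5, 242.7]
ee_rot: [0.997, -0.071, -0.002, 0.0]
contact_force: [-6.3, 1.1, 4.2]
gripper_width: -0.2
```

>>> drive_tool(
  increments=[
    [-1,[0.03,0,0],0],
    [-1,[0.03,0,0],0],
    [-1,[0.03,0,0],0],
    [-1,[0.03,0,0],0],
    [-1,[0,0,0],0],
  ],
)

```text
clock: 7.2
position: [568.7, -73.4, 242.3]
ee_rot: [0.997, -0.071, -0.0, 0.0]
contact_force: [-2.2, -0.1, 2.0]
gripper_width: 0.2
```

```bash
python3 - <<'E'
from h import *
s=read_state();print(s['position'],ab(s['position'])[2],s['contact_force'])
a=snap('scene','s5.png');b=snap('side','d5.png')
cv2.imwrite('pics/c5.png',np.hstack([cv2.resize(a[90:210,150:270],(390,390),interpolation=2),cv2.resize(b[130:250,220:340],(390,390),interpolation=2)])[:,:,::-1])
E
```

```text
[568.72908299 -73.38404889 242.30527801] [-10.25800417  -0.80279671 123.30527801] [-2.19604457 -0.12529186  1.98218441]
```

View pics/c5.png

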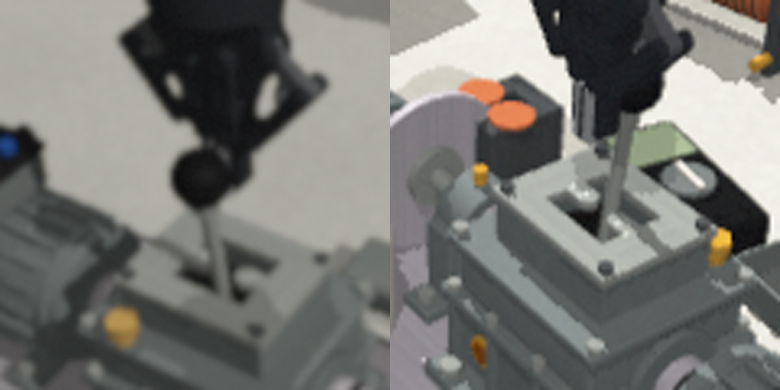

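The knob is now at about (211.6,144.4) in the scene view, past the middle of the crossway, and the push is on centre. I'll continue about 20 mm.

>>> drive_tool(
  increments=[
    [-1,[0.025,0,0],0],
    [-1,[0.025,0,0],0],
    [-1,[0.015,0,0],0],
    [-1,[0,0,0],0],
  ],
)

```text
clock: 7.8
position: [587.9, -75.8, 241.2]
ee_rot: [0.998, -0.071, -0.001, 0.0]
contact_force: [-3.4, -0.5, -2.6]
gripper_width: -0.3
```

```bash
python3 - <<'E'
from h import *
s=read_state();print(s['position'],ab(s['position'])[2],s['contact_force'])
onsphere('scene',(211.6,144.4))
a=snap('scene','s6.png');b=snap('side','d6.png')
cv2.imwrite('pics/c6.png',np.hstack([cv2.resize(a[90:210,150:270],(390,390),interpolation=2),cv2.resize(b[130:250,220:340],(390,390),interpolation=2)])[:,:,::-1])
E
```

```text
[587.89965854 -75.75939912 241.21198796] [  9.05707756  -0.51841426 122.21198796] [-3.42974245 -0.47790031 -2.59035705]
scene (211.6, 144.4) X [594.5 -77.2 258.1] a 0.113 b -0.007
scene (211.6, 144.4) X [ 465.1 -153.2  137.6] a -1.391 b -0.737
```

View pics/c6.png

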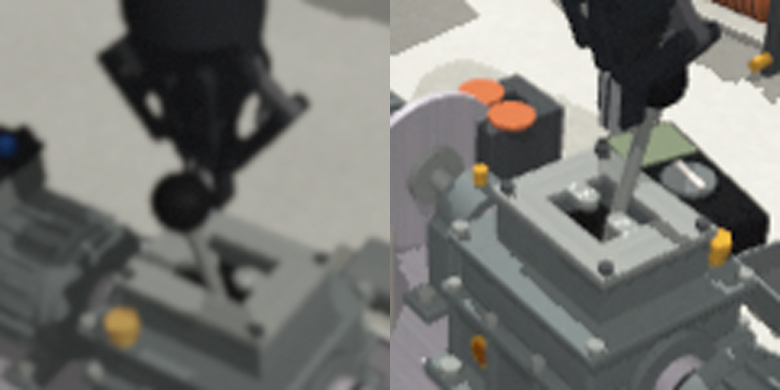

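>>> drive_tool(
  increments=[
    [-1,[0.014,0,0],0],
    [-1,[0,0,0],0],
  ],
)

```text
clock: 8.15
position: [591.9, -76.2, 241.8]
ee_rot: [0.998, -0.07, -0.001, -0.0]
contact_force: [-3.6, 0.2, -2.5]
gripper_width: -0.1
```

>>> drive_tool(
  increments=[
    [-1,[-0.1,0,0],0],
    [-1,[-0.1,0.1,0],0],
    [-1,[0,0.18,0],0],
    [-1,[0,0,0],0],
  ],
)

```text
clock: 8.65
position: [522.5, -153.6, 244.4]
ee_rot: [0.997, -0.072, 0.004, 0.0]
contact_force: [0.2, -0.1, -0.3]
gripper_width: -0.1
```

```bash
python3 - <<'E'
from h import *
s=read_state();print(s['position'],ab(s['position'])[2],s['contact_force'])
onsphere('scene',(205.2,151.9))
a=snap('scene','s7.png');b=snap('side','d7.png')
cv2.imwrite('pics/c7.png',np.hstack([cv2.resize(a[90:210,150:270],(390,390),interpolation=2),cv2.resize(b[130:250,220:340],(390,390),interpolation=2)])[:,:,::-1])
m=(a[135:175,185:225].max(2)<40).astype(np.uint8)
k,l,st,ce=cv2.connectedComponentsWithStats(m);i=1+np.argmax(st[1:,4]);uv=ce[i]+[185,135];print(st[i]);onsphere('scene',uv)
E
```

```text
[ 522.46133704 -153.61409847  244.42497472] [-45.0492488  -86.63480979 125.42497472] [ 0.15374246 -0.08088771 -0.3276281 ]
scene (205.2, 151.9) X [614.2 -80.5 254.3] a 0.258 b -0.011
scene (205.2, 151.9) X [ 474.6 -167.3  117.1] a -1.591 b -0.867
[ 11  11  17  17 214]
scene [204.08411215 153.59345794] X [618.1 -80.8 253.3] a 0.287 b -0.010
scene [204.08411215 153.59345794] X [ 476.9 -169.6  112.8] a -1.641 b -0.889
```

View pics/c7.png

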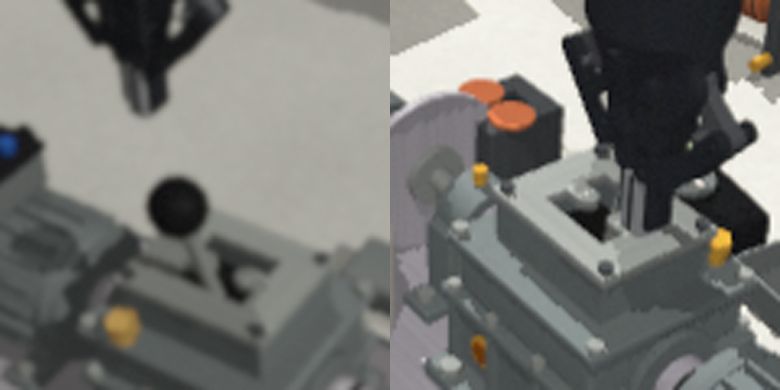

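a≈0.287 and b≈-0.01, so the lever is in far-lane neutral. Now I'll move round to its right side and push left.

>>> drive_tool(
  increments=[
    [-1,[0.14,0,0.015],0],
    [-1,[0.14,0,0],0],
    [-1,[0,-0.1,0],0],
    [-1,[0,-0.03,0],0],
    [-1,[0,-0.03,0],0],
    [-1,[0,0,0],0],
  ],
)

```text
clock: 9.5
position: [610.9, -114.6, 238.4]
ee_rot: [0.998, -0.07, 0.001, 0.0]
contact_force: [-0.2, -0.0, 0.4]
gripper_width: -0.4
```

>>> drive_tool(
  increments=[
    [-1,[0,-0.03,0],0],
    [-1,[0,-0.03,0],0],
    [-1,[0,-0.03,0],0],
    [-1,[0,0,0],0],
  ],
)

```text
clock: 10.0
position: [614.9, -89.4, 239.1]
ee_rot: [0.998, -0.07, 0.001, 0.001]
contact_force: [0.2, -4.0, 3.3]
gripper_width: -0.1
```

```bash
python3 - <<'E'
from h import *
s=read_state();print(s['position'],ab(s['position'])[2],s['contact_force'])
a=snap('scene','s8.png');b=snap('side','d8.png')
cv2.imwrite('pics/c8.png',np.hstack([cv2.resize(a[90:210,150:270],(390,390),interpolation=2),cv2.resize(b[130:250,220:340],(390,390),interpolation=2)])[:,:,::-1])
E
```

```text
[614.86855689 -89.35225924 239.07520906] [ 37.63945187 -10.27214193 120.07520906] [ 0.16049178 -3.9797596   3.30566158]
```

View pics/c8.png

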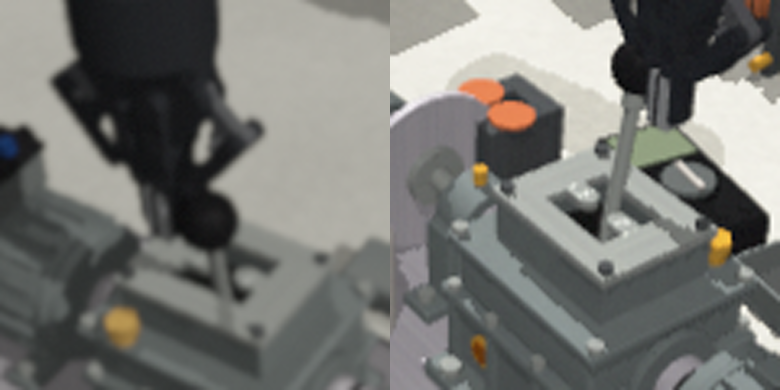

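>>> drive_tool(
  increments=[
    [-1,[0,-0.025,0],0],
    [-1,[0,-0.025,0],0],
    [-1,[0,-0.025,0],0],
    [-1,[0,0,0],0],
  ],
)

```text
clock: 10.6
position: [616.9, -66.4, 236.7]
ee_rot: [0.998, -0.07, -0.001, 0.0]
contact_force: [-0.4, -3.7, -1.6]
gripper_width: -0.2
```

>>> drive_tool(
  increments=[
    [-1,[0,-0.012,0],0],
    [-1,[0,0,0],0],
  ],
)

```text
clock: 10.85
position: [617.0, -63.2, 236.2]
ee_rot: [0.997, -0.071, -0.002, 0.0]
contact_force: [-0.4, -5.5, -3.6]
gripper_width: 0.5
```

>>> drive_tool(
  increments=[
    [-1,[0,-0.012,0],0],
    [-1,[0,0,0],0],
  ],
)

```text
clock: 11.1
position: [617.3, -59.9, 236.0]
ee_rot: [0.997, -0.071, -0.002, 0.0]
contact_force: [-1.7, -6.3, -4.6]
gripper_width: -0.1
```

>>> drive_tool(
  increments=[
    [-1,[0,-0.01,0],0],
    [-1,[0,0,0],0],
  ],
)

```text
clock: 11.35
position: [617.3, -58.4, 235.7]
ee_rot: [0.997, -0.071, -0.003, 0.002]
contact_force: [-0.9, -10.8, -5.5]
gripper_width: -0.0
```

>>> drive_tool(
  increments=[
    [-1,[0,-0.01,0],0],
    [-1,[0,0,0],0],
  ],
)

```text
clock: 11.6
position: [617.2, -57.3, 235.6]
ee_rot: [0.997, -0.072, -0.004, 0.003]
contact_force: [-0.1, -16.0, -6.9]
gripper_width: -0.1
```

```bash
python3 - <<'E'
from h import *
s=read_state();print(s['position'],ab(s['position'])[2],s['contact_force'])
a=snap('scene','s9.png');b=snap('side','d9.png')
cv2.imwrite('pics/c9.png',np.hstack([cv2.resize(a[90:210,150:270],(390,390),interpolation=2),cv2.resize(b[130:250,220:340],(390,390),interpolation=2)])[:,:,::-1])
E
```

```text
[617.20228217 -57.32742825 235.60200254] [ 35.54557789  21.76926512 116.60200254] [ -0.07991459 -15.96562288  -6.87745065]
```

View pics/c9.png

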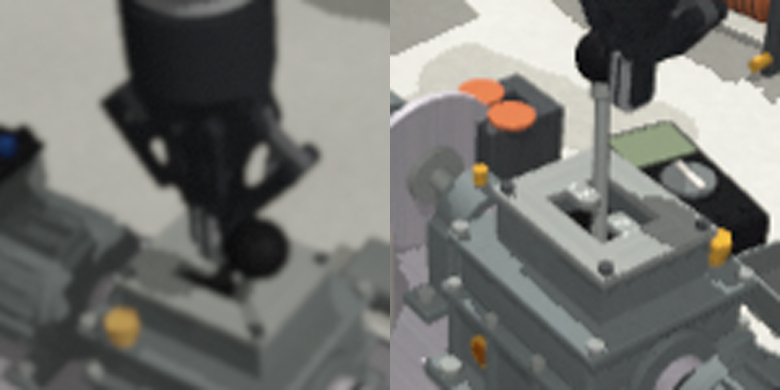

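The force has risen from about 6 to 16 N with little motion, which looks like the slot's end. I'll give one more small nudge, then retreat and check.

>>> drive_tool(
  increments=[
    [-1,[0,-0.012,0],0],
    [-1,[0,0,0],0],
  ],
)

```text
clock: 11.95
position: [617.2, -56.2, 235.5]
ee_rot: [0.997, -0.072, -0.005, 0.005]
contact_force: [-0.1, -23.6, -7.5]
gripper_width: -0.1
```

>>> drive_tool(
  increments=[
    [-1,[0,0.08,0],0],
    [-1,[0,0.15,0],0],
    [-1,[0,0.06,-0.15],0],
    [-1,[0,0,-0.2],0],
    [-1,[-0.1,0,-0.1],0],
    [-1,[0,0,0],0],
  ],
)

```text
clock: 12.7
position: [578.4, -131.0, 377.5]
ee_rot: [0.998, -0.07, 0.005, -0.001]
contact_force: [0.4, -0.1, 0.5]
gripper_width: -0.0
```

```bash
python3 - <<'E'
from h import *
s=read_state();print(s['position'],s['contact_force'])
c=calibration('wrist');w=snap('wrist','w10.png');a=snap('scene','s10.png');b=snap('side','d10.png')
cv2.imwrite('pics/c10.png',np.hstack([cv2.resize(a[90:210,150:270],(390,390),interpolation=2),cv2.resize(b[130:250,220:340],(390,390),interpolation=2)])[:,:,::-1])
m=(a[145:185,205:245].max(2)<40).astype(np.uint8)
k,l,st,ce=cv2.connectedComponentsWithStats(m);i=1+np.argmax(st[1:,4]);uv=ce[i]+[205,145];print(st[i]);onsphere('scene',uv)
import pickle;pickle.dump(c,open('w10.pkl','wb'))
E
```

```text
[ 578.42080668 -130.99149072  377.50187489] [ 0.44761879 -0.0973751   0.54204791]
[  2  14  31  22 312]
scene [225.89423077 168.84294872] X [629.3 -32.2 242.8] a 0.342 b 0.352
scene [225.89423077 168.84294872] X [ 459.3 -122.    64.7] a -2.023 b -0.475
```

View pics/c10.png

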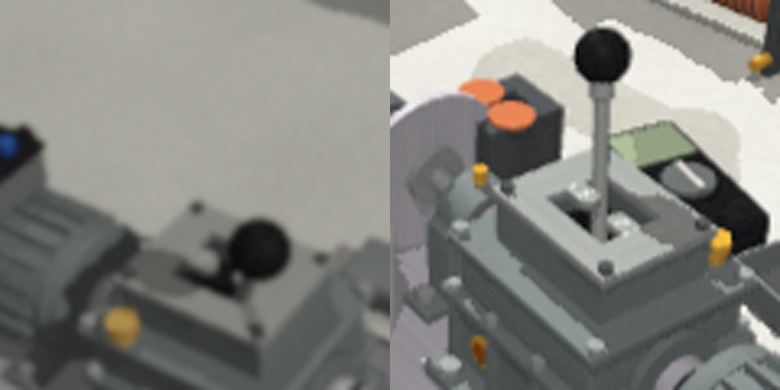

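View pics/w10.png

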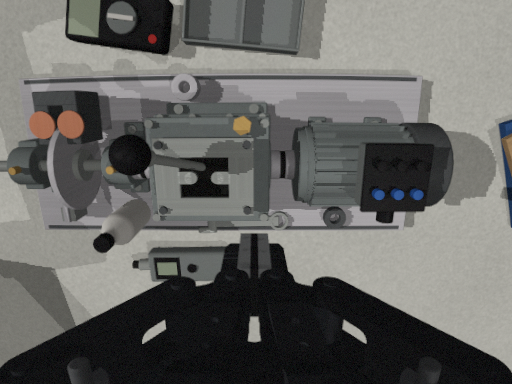

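Knob positions now: scene (229.3,166.2), side (284.8,146.5), wrist (130,155). The loose items look undisturbed. I'll triangulate.

```bash
python3 - <<'E'
from h import *
import pickle
c=pickle.load(open('w10.pkl','rb'))
uS=(229.2,166.1);uD=(284.7,146.4);uW=(129.7,154.8)
for o in ([0,1,2],[0,1],[0,2],[1,2]):
    R=[ray('scene',uS),ray('side',uD),ray(0,uW,c)];X,r=tri([R[i] for i in o]);print(X.round(1),np.round(r,1),ab(X)[:2])
onsphere('side',uD);onsphere('wrist',uW,c);onsphere('scene',uS)
print(read_state()['clock'])
E
```

```text
[622.6 -27.7 245.2] [1.1 1.2 0.5] (np.float64(0.28365691311229213), np.float64(0.3796604449216237))
[622.  -27.9 245.1] [1.1 1.1] (np.float64(0.2799813904701514), np.float64(0.3770601196513906))
[623.3 -28.2 246. ] [0.3 0.3] (np.float64(0.28791926290250336), np.float64(0.37675087008932384))
[622.7 -26.6 244.3] [0.6 0.6] (np.float64(0.28546870951433545), np.float64(0.3878576573350324))
side (284.7, 146.4) X [nan nan nan] a nan b nan
side (284.7, 146.4) X [nan nan nan] a nan b nan
wrist (129.7, 154.8) X [622.9 -26.8 243.3] a 0.289 b 0.387
wrist (129.7, 154.8) X [605.8  50.8  61.5] a 2.980 b 1.142
scene (229.2, 166.1) X [622.1 -29.1 244.4] a 0.283 b 0.368
scene (229.2, 166.1) X [ 453.8 -115.1   71.8] a -1.950 b -0.427
12.85h.py:27: RuntimeWarning: invalid value encountered in sqrt
  for t in(-B-np.sqrt(D),-B+np.sqrt(D)):
```

All views agree: a≈0.28 and b≈0.38, so the lever is fully home in third. The arm is clear and at rest, so I'm handing in.

```bash
python3 -c "
from bench import *
print(job_done())"
```

```text
the job is handed in; nothing more can be done
None
```

I changed the lever from second to third with the shut fingertips. I pushed it left into near-side neutral, across to the far lane, then left until it stopped at the slot's end. The job was handed in at about 13 s of the 54 s allowed.

**Steps on the way, from the pictures:**

| Position | selector_cross (rad) | gear_lever (rad) |
|---|---|---|
| Near-side neutral | about -0.28 | about -0.01 |
| Far-side neutral | about 0.29 | about -0.01 |

**Final position:** triangulating the knob from all three cameras gave selector_cross ≈ 0.28 and gear_lever ≈ 0.38, against the required 0.2 and 0.325. At the end stop the push force rose to about 24 N.

**Clearance:** the tool stood well clear with no contact force. By eye, the loose things showed no movement in the pictures; I didn't measure them.

**Disagreements:**
- The cameras differ by up to about 2 mm. The final gear_lever ranges from 0.37 to 0.39 depending on which views are used.
- My first estimate of second gear read -0.34 by triangulation but -0.38 from the scene camera alone.
- One final check failed: the side-camera ray did not meet the model's knob sphere, passing about 1 mm from the triangulated point. An automatic knob outline in the scene view also merged with the slot's shadow, so I used positions read by eye instead.

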